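# Turn the saucepan's handle in over the covered spot

## Robot

A 7-joint arm with a two-finger parallel gripper is mounted at the origin on the work surface. World frame = base frame: x ahead of the robot, y to its left, z up, the work surface at z = 0. Lengths are in m, angles in rad, forces in N, time in s.
With the tool pointing down it reaches from about 0.425 to 0.925 m from the base axis. Payload 6.8 kg.
Tool frame: the origin (TCP) lies at the very end of the fingers, on their centre line; the grasp point (between the pads) lies 19 mm behind it; z points along the fingers, y is the line along which they close (so a half turn about z gives the same grasp; the last joint's range is limited). The gripper opens to 85 mm and grips with 20 to 120 N. Pads are 22 mm wide; open, the fingers measure 114 mm over their backs; the gripper's body (76 mm by 85 mm) begins 54 mm behind the grasp point. The pads swing forward as they close: fully open they stand 13 mm farther back than shut.
Start: joints at [-1.32, 0.477, 0.022, 1.555, -0.011, 1.109, -0.083], TCP at [0.237, 0.632, 0.231] pointing down, gripper open.
Joint ranges: [-2.96, 2.96], [-0.34, 2.1], [-1.41, 1.46], [0.24, 2.44], [-1.37, 4.51], [0.17, 1.92], [-2.96, 2.96]. Speed limits (rad/s): [2.39, 2.39, 3.14, 3.14, 3.14, 3.14, 3.14].

## Interface

Orientations are given as a rotation vector (axis times angle).
In Python, from bench import get_obs, viewer, r gives the robot as it stands. The module is installed in compiled form; this text tells all that it offers.
- The arm moves only by the tool play_rows, never from a script. Its argument "commands" is a list that holds one entry, the list of rows, each a list of 5 numbers: the gripper's target within -1 to 1 (shut at 1, half-way at 0, fully open at -1), then the shift along the tool's x, y, z scaled (see below), then the turn about the tool's z scaled (see below). A call has 1 to 12 rows; each row is the pose to reach, as a shift and turn from the pose commanded when the call began, along the tool's axes at that moment; what a row does not reach only later rows make up. The controller multiplies each number of a shift by 0.2 m and each number of a turn by pi/2 rad. A row lasts 1/12 s, in which the tool goes at most 41.7 mm and 7.16 degrees, less where a joint would pass 70% of its speed; a pose out of reach is approached as far as the arm can. A call with a number of a shift or a turn outside -1 to 1 is refused whole. A call with a gripper value outside its range is refused whole. The fingers move at their own pace and stop on an object; "grip_force" is the grip in N (left out, the last holds). Time passes only in rows, so rows that repeat a pose let the fingers close. It gives the time, the measured TCP pose, the force, the opening and the grip force at its end, in the units of the state.
- get_obs(): the state, without advancing time (a new reading comes with each control period).
- viewer.grab_frame(name): name is "scene" or "top" or "wrist"; returns a dict with "pixels" (420x560x3 uint8, red, green, blue), "fovy" (degrees; the focal length in pixels is half the picture's height over the tangent of half this angle, whatever the lens; pixels are square), "cx", "cy" (the principal point, pixels), "world_to_cam" (4x4, takes a point from world to camera coordinates); the wrist camera has in their place "hand_eye" (4x4, takes a point from camera to tool coordinates, whose origin is the TCP and whose axes are the flange's). Camera axes: x right, y up, looking along -z (the intrinsics and any distortion apply to the point x, -y, -z); pixel columns grow to the right and rows downward; lengths in m; the calibration is good to about 2 mm. A picture is of the moment at which its call begins: read the wrist's pose just before it. There is no depth.
- r.hand_in(): hands the job in; it is judged then, once.
Trained networks look in a picture, given as the dict that the camera call returned (one of the last four; its "shot" number tells which), for a name from the list of things; names that differ only in an ending like _2 or _b are one class to them, and where a whole thing is asked for, a point or a joint stands for the part that bears it (a point fixed in the world has none). Each returns a list of dicts, best first, with "score" (0 to 1); they miss things now and then, are a little off and sometimes report something else, mostly with a low value. They report only what shows in the picture. A call takes as long as a camera call.
- viewer.trace(picture, thing): "pixels" (420x560 bool, what is visible of it) and "rect" ([left, top, right, bottom] in pixels, round what is visible of it).
The state is a dict: "clock": time; "joints": joint angles; "qvel": joint speeds; "tau": joint torques, N m; "tcp_pos": TCP position; "orientation": TCP orientation; "contact_force": force on the tool from outside, world axes, zero at the start; "moment": the same for the moment, N m; "grip_width": finger opening in m; "gripper_force": force on a finger pad.
Only numpy, scipy, OpenCV 4.12 (cv2) and the standard library are available. Lean on these libraries where they do the work, as an engineer would, in place of code of your own. Each camera call takes 0.05 s, during which the arm holds its last target. There are 200 camera calls.

## Task

On the inspection bench's hotplate the handle of the deep saucepan sticks out over the front edge, where a sleeve could catch it. Swing the handle inward until it lies along the plate, pointing over the middle of the flat round cover on the unused spot beside it, clear of the other pans. Keep the saucepan standing on its own spot, do not disturb the skillet and the milk pan, and let go.

Things in the scene. Friction and masses are not known exactly. Their poses are not given: they have to be found in the camera images.
- saucepan: Deep steel saucepan, the deepest pan: 130 mm diameter, 85 mm tall, 0.5 to 0.8 kg, loose, on one of the hotplate's two middle spots. Origin: centre of its underside, z up. Straight level black handle along its own +x, at the start pointing out towards the robot: a bar 20 mm wide, 14 mm thick, from 69 to 195 mm out from the pan's axis, its centre line 62 mm above the underside.
- cover: Flat round aluminium cover, 140 mm diameter, 7 mm thick, fixed on the other middle spot, left or right of the saucepan, centres about 200 mm apart. Origin: centre of its underside, on the plate's top. The fixed cream hotplate is 800 mm long and 220 mm deep, its top 40 mm above the bench, with four spots in a row 200 mm apart.
- skillet: Bystander: wide shallow steel skillet, 160 mm diameter and 40 mm tall, loose, on one of the two end spots. Origin: centre of its underside; black handle along its own +x to 210 mm from the axis, pointing away from the robot.
- milk_pan: Bystander: small steel milk pan, 100 mm diameter and 60 mm tall, loose, on the other end spot. Origin: centre of its underside; black handle along its own +x to 145 mm from the axis, pointing away from the robot.

How it is judged:
By the outcome, as a careful person would: the job done as asked, in the order asked, and still so for the second after the job is handed in, with the robot touching nothing.
It also fails if it takes over 40 s, if anything falls off the work surface, if the arm or the gripper's body presses on something with over 40 N, if the wrist force passes 120 N, or if a joint passes its speed limit or range.

## Working session

There is one attempt and no reset: what is moved stays moved. The work goes in short steps, Python scripts to look and compute and a tool call to move; the robot and the scene stay as the last step left them, time stands still between calls to the robot, and variables do not carry over. Pictures are saved under pics/ and viewed, at most 10 in all, crops included, and the job is handed in when it is done.

Besides the shell and the picture viewer there is one more tool, called after "Emit:" in YAML: its name, and indented under it one key for each argument. play_rows: Moves the arm, as the interface text tells. Shifts and turns lie within -1 to 1; 1 stands for 0.2 m of shift or pi/2 rad of turn. Its arguments: {"type":"object","properties":{"commands":{"type":"array","items":{"type":"array","items":{"type":"array","items":{"type":"number","minimum":-1,"maximum":1}}}},"grip_force":{"type":"number"}},"required":["commands"]}

```bash
mkdir -p pics; python3 - <<'E'
from bench import get_obs, viewer, r
import cv2,numpy as np
o=get_obs(); print({k:np.round(v,3) for k,v in o.items()})
ims=[]
for n in("scene","top"):
    f=viewer.grab_frame(n); print(n,f["fovy"],f["cx"],f["cy"],np.round(f["world_to_cam"],3).tolist(),[k for k in f])
    cv2.imwrite(f"pics/{n}0.png",f["pixels"][...,::-1])
    for t in("saucepan","cover","skillet","milk_pan"):
        for d in viewer.trace(f,t)[:1]: print(t,d["score"],d["rect"])
E
```

```text
{'clock': np.float64(0.0), 'joints': array([-1.32 ,  0.478,  0.022,  1.556, -0.011,  1.109, -0.083]), 'qvel': array([ 0.001,  0.001,  0.   , -0.001,  0.   ,  0.001, -0.002]), 'tau': array([ 1.0000e-03, -5.9647e+01,  1.6080e+00, -2.8119e+01,  1.2000e-02,
        1.0000e-02,  0.0000e+00]), 'tcp_pos': array([0.237, 0.631, 0.23 ]), 'orientation': array([-5.610e-01, -3.091e+00,  3.000e-03]), 'contact_force': array([-1.2  ,  0.188, -0.137]), 'moment': array([0.012, 0.042, 0.048]), 'gripper_force': np.float64(0.0), 'grip_width': np.float64(0.086)}
scene 51.18138687985063 286.4015487214837 214.3998317191032 [[0.759, 0.651, -0.014, -0.473], [-0.527, 0.627, 0.573, 0.249], [0.382, -0.428, 0.819, -1.21], [0.0, 0.0, 0.0, 1.0]] ['pixels', 'fovy', 'cx', 'cy', 'world_to_cam', 'shot']
saucepan 0.73 [231.0, 147.8, 339.3, 214.8]
cover 0.9 [222.7, 224.8, 284.5, 284.5]
skillet 0.57 [134.4, 281.4, 281.2, 382.7]
milk_pan 0.82 [337.0, 112.9, 406.7, 163.9]
top 47.571323211575695 283.58672353978574 210.24338452174706 [[0.03, -1.0, -0.005, 0.015], [0.996, 0.03, 0.083, -0.609], [-0.083, -0.008, 0.997, -1.123], [0.0, 0.0, 0.0, 1.0]] ['pixels', 'fovy', 'cx', 'cy', 'world_to_cam', 'shot']
saucepan 0.69 [208.9, 189.7, 270.3, 304.9]
cover 0.97 [301.8, 190.7, 356.8, 246.5]
skillet 0.82 [382.1, 128.3, 451.2, 250.3]
milk_pan 0.83 [124.5, 158.1, 175.8, 246.1]
```

View pics/top0.png

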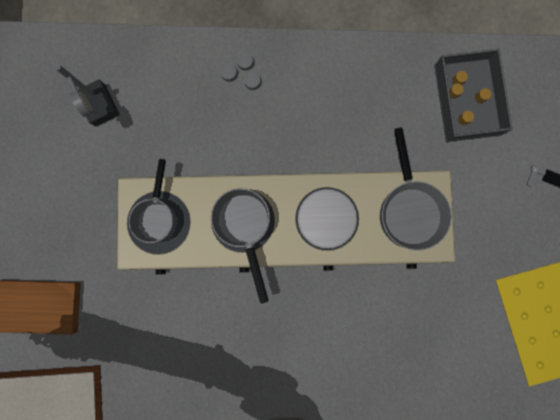

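View pics/scene0.png

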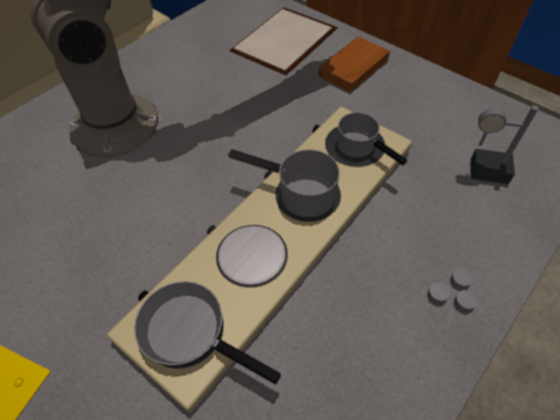

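The top view shows the saucepan at about (243,219) with its handle going to (264,302), towards the robot. The cover is to its right at (328,218), the milk pan at (157,220), and the skillet at (413,215). The scene view agrees. Next I fit poses to the silhouettes.

```bash
cat > fit.py <<'E'
from bench import get_obs, viewer, r
import cv2,numpy as np
from scipy.optimize import minimize
def proj(f,P):
    c=np.c_[P,np.ones(len(P))]@f["world_to_cam"].T
    F=210/np.tan(np.radians(f["fovy"])/2)
    return np.c_[f["cx"]-F*c[:,0]/c[:,2], f["cy"]+F*c[:,1]/c[:,2]]
t=np.linspace(0,2*np.pi,60)
def parts(p,yaw=None,R=.065,h=.085,z0=.04):
    ring=lambda z:np.c_[p[0]+R*np.cos(t),p[1]+R*np.sin(t),0*t+z]
    out=[np.r_[ring(z0),ring(z0+h)]]
    if yaw is not None:
        B=np.array([[a,b,z0+.062+c] for a in(.06,.195) for b in(-.01,.01) for c in(-.007,.007)])
        c,s=np.cos(yaw),np.sin(yaw)
        B[:,:2]=B[:,:2]@np.array([[c,s],[-s,c]])+p[:2]; out.append(B)
    return out
def sil(f,ps):
    m=np.zeros((420,560),np.uint8)
    for P in ps: cv2.fillConvexPoly(m,cv2.convexHull(np.round(proj(f,P)*16).astype(np.int32)),1,shift=4)
    return cv2.GaussianBlur(m.astype(np.float32),(0,0),1)
def measure(names=("top","scene")):
    fs=[viewer.grab_frame(n) for n in names]; res={}
    M={k:[(f,viewer.trace(f,k)[:1]) for f in fs] for k in("saucepan","cover")}
    for k,x0 in(("saucepan",[.6,.08,3.4]),("cover",[.6,-.12])):
        L=[(f,cv2.GaussianBlur(d[0]["pixels"].astype(np.float32),(0,0),1)) for f,d in M[k] if d]
        mk=lambda x:parts(x,x[2]) if len(x)>2 else parts(x,None,.07,.007)
        best=None
        for S in (L,)+tuple([l] for l in L):
            cost=lambda x:sum(((sil(f,mk(x))-m)**2).sum()/m.sum() for f,m in S)/len(S)
            starts=[x0] if len(x0)<3 else [x0[:2]+[a] for a in(2.8,3.4,4.0,4.6)]
            b=min((minimize(cost,s,method="Nelder-Mead",options=dict(initial_simplex=np.array([s]+[list(np.array(s)+e) for e in np.eye(len(s))*.05]),xatol=1e-4)) for s in starts),key=lambda b:b.fun)
            best=best if best is not None else b.x
            print(k,[f["shot"] for f,_ in S],np.round(b.x,4),round(b.fun,3))
        res[k]=best
    return res,fs
if __name__=="__main__":
    from scipy.spatial.transform import Rotation as Ro
    res,fs=measure(); o=get_obs()
    s,c=res["saucepan"],res["cover"]; d=c[:2]-s[:2]
    print("dist",np.hypot(*d),"goal yaw",np.degrees(np.arctan2(d[1],d[0]))%360,"now",np.degrees(s[2])%360)
    Rm=Ro.from_rotvec(o["orientation"]).as_matrix(); print("tcp",o["tcp_pos"],"tool x ang",np.degrees(np.arctan2(Rm[1,0],Rm[0,0]))%360, Rm.round(3).tolist())
    g=s[:2]+.15*np.array([np.cos(s[2]),np.sin(s[2])]); print("grip pt",g,"shift scaled",Rm.T@(np.r_[g,.083]-o["tcp_pos"])/.2)
E
python3 fit.py
```

```text
saucepan [3, 4] [0.5807 0.1286 3.4563] 0.038
saucepan [3] [0.5824 0.1285 3.4417] 0.032
saucepan [4] [0.5817 0.1234 3.4037] 0.059
cover [4] [ 0.59   -0.0725] 0.008
cover [4] [ 0.59   -0.0725] 0.008
dist 0.20130470219308252 goal yaw 272.6385808920738 now 198.03255620331936
tcp [0.23705586 0.63201468 0.23132081] tool x ang 159.44004928977498 [[-0.936, 0.351, 0.0], [0.351, 0.936, 0.0], [-0.0, 0.0, -1.0]]
grip pt [0.43808873 0.0821687 ] shift scaled [-1.90661918 -2.22114019  0.74157713]
```

Emit:
play_rows:
  commands:
    - [[-1,-0.16,-0.18,0,0],[-1,-0.32,-0.36,0,0],[-1,-0.48,-0.54,0,0],[-1,-0.64,-0.74,0,0],[-1,-0.64,-0.74,0,0],[-1,-0.64,-0.74,0,0]]

```text
clock: 1.3
tcp_pos: [0.3085, 0.4417, 0.2315]
orientation: [0.573, 3.087, -0.005]
contact_force: [0.2, 0.2, 0.6]
grip_width: 0.0856
gripper_force: 0.0
```

Emit:
play_rows:
  commands:
    - [[-1,-0.16,-0.18,0,0],[-1,-0.32,-0.36,0,0],[-1,-0.48,-0.54,0,0],[-1,-0.64,-0.74,0,0],[-1,-0.64,-0.74,0,0],[-1,-0.64,-0.74,0,0]]

```text
clock: 1.8
tcp_pos: [0.3749, 0.2588, 0.2315]
orientation: [0.574, 3.088, -0.002]
contact_force: [0.2, 0.0, -0.1]
grip_width: 0.0852
gripper_force: 0.0
```

Emit:
play_rows:
  commands:
    - [[-1,-0.16,-0.18,0,-0.07],[-1,-0.32,-0.36,0,-0.14],[-1,-0.48,-0.54,0,-0.21],[-1,-0.65,-0.73,0,-0.28],[-1,-0.65,-0.73,0,-0.35],[-1,-0.65,-0.73,0,-0.42],[-1,-0.65,-0.73,0,-0.42],[-1,-0.65,-0.73,0,-0.42],[-1,-0.65,-0.73,0,-0.42],[-1,-0.65,-0.73,0,-0.42]]

```text
clock: 2.63
tcp_pos: [0.443, 0.0842, 0.2313]
orientation: [-0.472, 3.106, 0.001]
contact_force: [0.3, 1.2, 0.7]
grip_width: 0.0853
gripper_force: 0.0
```

```bash
python3 - <<'E'
from fit import *
from scipy.spatial.transform import Rotation as Ro
o=get_obs(); f=viewer.grab_frame("wrist")
Rm=Ro.from_rotvec(o["orientation"]).as_matrix(); T=np.eye(4);T[:3,:3]=Rm;T[:3,3]=o["tcp_pos"]
f["world_to_cam"]=np.linalg.inv(T@f["hand_eye"])
print(o["tcp_pos"],np.degrees(np.arctan2(Rm[1,0],Rm[0,0]))%360,o["joints"].round(2),o["clock"])
im=f["pixels"][...,::-1].copy()
for P in parts([.5812,.1275],3.446): cv2.polylines(im,[cv2.convexHull(proj(f,P).astype(np.int32))],1,(0,255,0),1)
cv2.imwrite("pics/w1.png",im)
E
```

```text
[0.44301171 0.08422156 0.23133143] 197.2836833597677 [-0.6   0.1   0.3   2.08 -0.04  0.97  1.59] 2.6333
```

View pics/w1.png

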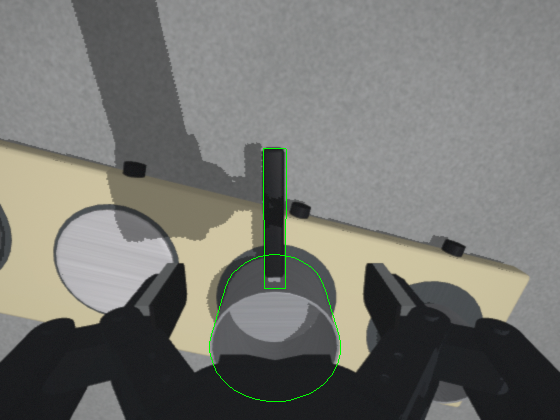

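The fit overlay matches the pan and handle (handle at columns 264–286, rows 148–280). Joint 7 would pass its range during the swing, so I half-turn the tool first.

Emit:
play_rows:
  commands:
    - [[-1,0,0,0,0.07],[-1,0,0,0,0.14],[-1,0,0,0,0.21],[-1,0,0,0,0.28],[-1,0,0,0,0.35],[-1,0,0,0,0.42],[-1,0,0,0,0.49],[-1,0,0,0,0.56],[-1,0,0,0,0.63],[-1,0,0,0,0.667],[-1,0,0,0,0.667]]

```text
clock: 3.6
tcp_pos: [0.443, 0.0837, 0.2313]
orientation: [-1.147, -2.925, -0.0]
contact_force: [0.0, -0.1, 0.4]
grip_width: 0.0848
gripper_force: 0.0
```

Emit:
play_rows:
  commands:
    - [[-1,0,0,0,0.07],[-1,0,0,0,0.14],[-1,0,0,0,0.21],[-1,0,0,0,0.28],[-1,0,0,0,0.35],[-1,0,0,0,0.42],[-1,0,0,0,0.49],[-1,0,0,0,0.56],[-1,0,0,0,0.63],[-1,0,0,0,0.667],[-1,0,0,0,0.667]]

```text
clock: 4.52
tcp_pos: [0.4431, 0.0834, 0.2313]
orientation: [-2.455, -1.96, -0.0]
contact_force: [0.1, 0.6, -0.8]
grip_width: 0.0852
gripper_force: 0.0
```

Emit:
play_rows:
  commands:
    - [[-1,0,0,0,0.07],[-1,0,0,0,0.14],[-1,0,0,0,0.21],[-1,0,0,0,0.28],[-1,0,0,0,0.35],[-1,0,0,0,0.42],[-1,0,0,0,0.49],[-1,0,0,0,0.56],[-1,0,0,0,0.63],[-1,0,0,0,0.667],[-1,0,0,0,0.667],[-1,0,0,0,0.667]]

```text
clock: 5.52
tcp_pos: [0.4431, 0.0831, 0.2313]
orientation: [-3.105, -0.476, 0.0]
contact_force: [0.9, 0.5, 0.1]
grip_width: 0.0852
gripper_force: 0.0
```

```bash
python3 - <<'E'
from fit import *
from scipy.spatial.transform import Rotation as Ro
o=get_obs()
Rm=Ro.from_rotvec(o["orientation"]).as_matrix()
print(o["tcp_pos"],np.degrees(np.arctan2(Rm[1,0],Rm[0,0]))%360,o["joints"].round(2),o["clock"])
s=np.array([.5812,.1275]);g=s+.145*np.array([np.cos(3.446),np.sin(3.446)])
print(Rm.T@(np.r_[g,.083]-o["tcp_pos"])/.2)
E
```

```text
[0.44314049 0.0830528  0.23129711] 17.42754406926798 [-0.82  0.1   0.54  2.1  -0.06  0.96 -1.52] 5.5167
[ 1.61361413e-04 -5.03884487e-03  7.41486094e-01]
```

Emit:
play_rows:
  commands:
    - [[-1,0,-0.005,0.15,0],[-1,0,-0.005,0.3,0],[-1,0,-0.005,0.45,0],[-1,0,-0.005,0.6,0],[-1,0,-0.005,0.7,0],[-1,0,-0.005,0.74,0],[-1,0,-0.005,0.74,0],[-1,0,-0.005,0.74,0]]

```text
clock: 6.18
tcp_pos: [0.4433, 0.0836, 0.0837]
orientation: [3.106, 0.47, 0.0]
contact_force: [-0.1, 0.2, -0.0]
grip_width: 0.0852
gripper_force: 0.0
```

Emit:
play_rows:
  commands:
    - [[0,0,0,0,0],[0.3,0,0,0,0],[0.4,0,0,0,0],[0.5,0,0,0,0],[0.6,0,0,0,0],[0.7,0,0,0,0],[0.8,0,0,0,0],[1,0,0,0,0],[1,0,0,0,0],[1,0,0,0,0],[1,0,0,0,0],[1,0,0,0,0]]
  grip_force: 40

```text
clock: 7.18
tcp_pos: [0.443, 0.0837, 0.0836]
orientation: [-3.106, -0.469, -0.0]
contact_force: [-2.1, 0.5, 6.2]
grip_width: 0.0193
gripper_force: 43.5
```

```bash
python3 - <<'E'
from fit import *
from scipy.spatial.transform import Rotation as Ro
res,fs=measure(("top",)) if 0 else (None,None)
o=get_obs()
Rm=Ro.from_rotvec(o["orientation"]).as_matrix(); th=np.degrees(np.arctan2(Rm[1,0],Rm[0,0]))
print(o["tcp_pos"],th%360,o["grip_width"],o["contact_force"].round(1),o["moment"].round(2))
s=np.array([.5812,.1275]); c=np.array([.59,-.0725]); d=c-s
phi=np.degrees(np.arctan2(d[1],d[0]))%360-(th+180); print("turn",phi)
t0=o["tcp_pos"]
for n in range(1,21):
    a=np.radians(phi*n/20); R=np.array([[np.cos(a),-np.sin(a)],[np.sin(a),np.cos(a)]])
    w=np.r_[s+R@(t0[:2]-s),t0[2]]-t0
    if n==10: 
        print("second from here (own frame):")
    print(n,(Rm.T@w/.2).round(3)[:2].tolist(),round(-np.degrees(a)/90,3))
E
```

```text
[0.44297486 0.08367126 0.08355853] 17.16037294765462 0.01928038887434379 [-2.1  0.5  6.2] [-0.    0.3   0.02]
turn 75.35901634355164
1 [0.002, 0.048] -0.042
2 [0.007, 0.095] -0.084
3 [0.015, 0.142] -0.126
4 [0.026, 0.188] -0.167
5 [0.041, 0.234] -0.209
6 [0.058, 0.278] -0.251
7 [0.078, 0.322] -0.293
8 [0.101, 0.363] -0.335
9 [0.126, 0.404] -0.377
second from here (own frame):
10 [0.155, 0.442] -0.419
11 [0.185, 0.479] -0.461
12 [0.218, 0.513] -0.502
13 [0.253, 0.545] -0.544
14 [0.291, 0.575] -0.586
15 [0.33, 0.602] -0.628
16 [0.37, 0.627] -0.67
17 [0.413, 0.649] -0.712
18 [0.456, 0.668] -0.754
19 [0.501, 0.684] -0.795
20 [0.547, 0.697] -0.837
```

Emit:
play_rows:
  commands:
    - [[1,0.002,0.048,0,-0.042],[1,0.007,0.095,0,-0.084],[1,0.015,0.142,0,-0.126],[1,0.026,0.188,0,-0.167],[1,0.041,0.234,0,-0.209],[1,0.058,0.278,0,-0.251],[1,0.078,0.322,0,-0.293],[1,0.101,0.363,0,-0.335],[1,0.126,0.404,0,-0.377],[1,0.155,0.442,0,-0.419],[1,0.155,0.442,0,-0.419],[1,0.155,0.442,0,-0.419]]

```text
clock: 8.18
tcp_pos: [0.4973, 0.0085, 0.0831]
orientation: [-2.785, -1.449, 0.004]
contact_force: [-5.6, 1.0, 7.7]
grip_width: 0.0191
gripper_force: 43.9
```

```bash
python3 - <<'E'
from fit import *
from scipy.spatial.transform import Rotation as Ro
o=get_obs()
Rm=Ro.from_rotvec(o["orientation"]).as_matrix(); th=np.degrees(np.arctan2(Rm[1,0],Rm[0,0]))
print(o["tcp_pos"],th%360,o["joints"].round(2),o["contact_force"].round(1),o["moment"].round(2))
f=viewer.grab_frame("scene"); cv2.imwrite("pics/s2.png",f["pixels"][...,::-1])
E
```

```text
[0.49726067 0.00850571 0.08312594] 54.95252973918736 [-0.38  0.41  0.29  2.11 -0.19  0.65 -0.57] [-5.6  1.   7.7] [0.38 0.94 0.47]
```

View pics/s2.png

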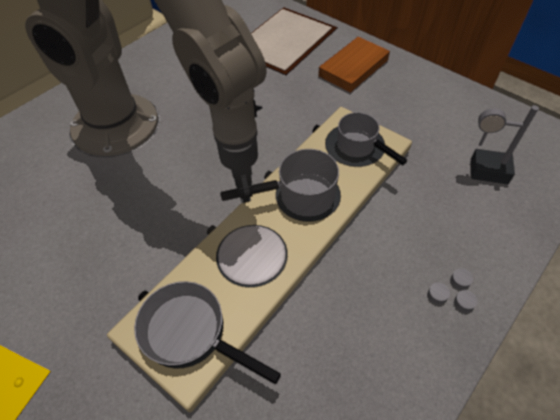

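The handle, now from (222,192) to (278,185), has swung halfway. The pan is still on its spot at (308,185). Next, the second half.

Emit:
play_rows:
  commands:
    - [[1,0.002,0.048,0,-0.042],[1,0.007,0.095,0,-0.084],[1,0.015,0.142,0,-0.126],[1,0.026,0.188,0,-0.167],[1,0.041,0.234,0,-0.209],[1,0.058,0.278,0,-0.251],[1,0.078,0.322,0,-0.293],[1,0.101,0.363,0,-0.335],[1,0.126,0.404,0,-0.377],[1,0.155,0.442,0,-0.419],[1,0.155,0.442,0,-0.419],[1,0.155,0.442,0,-0.419]]

```text
clock: 9.23
tcp_pos: [0.5874, -0.0182, 0.0831]
orientation: [-2.169, -2.27, 0.005]
contact_force: [-5.0, -2.1, 7.6]
grip_width: 0.0193
gripper_force: 43.9
```

Emit:
play_rows:
  commands:
    - [[0.6,0,0,0,0],[0.5,0,0,0,0],[0.3,0,0,0,0],[0,0,0,0,0],[0,0,0,0,0],[0,0,0,0,0],[0,0,0,0,0],[0,0,0,0,0]]

```text
clock: 9.9
tcp_pos: [0.5888, -0.0172, 0.0833]
orientation: [-2.171, -2.271, -0.0]
contact_force: [-0.2, 0.4, -0.3]
grip_width: 0.0428
gripper_force: 0.0
```

Emit:
play_rows:
  commands:
    - [[0,0,0,-0.1,0],[0,0,0,-0.25,0],[0,0,0,-0.4,0],[0,0,0,-0.55,0],[0,0,0,-0.7,0],[0,-0.3,0,-0.7,0],[0,-0.5,0,-0.7,0],[0,-0.7,0,-0.7,0],[0,-0.9,0,-0.7,0],[0,-1,0,-0.7,0],[0,-1,0,-0.7,0]]

```text
clock: 10.82
tcp_pos: [0.5958, -0.2271, 0.2236]
orientation: [2.181, 2.256, -0.006]
contact_force: [-0.7, -0.9, 0.4]
grip_width: 0.0424
gripper_force: 0.0
```

```bash
python3 - <<'E'
from fit import *
res,fs=measure(); o=get_obs(); print(o["tcp_pos"],o["clock"],o["contact_force"])
for f,n in zip(fs,("top3","scene3")): cv2.imwrite(f"pics/{n}.png",f["pixels"][...,::-1])
s=res["saucepan"]; u=np.array([np.cos(s[2]),np.sin(s[2])])
for c in (res["cover"],[.59,-.0725]):
    d=np.array(c)-s[:2]; print(np.degrees(s[2])%360,np.degrees(np.arctan2(d[1],d[0]))%360,"miss",u[0]*d[1]-u[1]*d[0])
E
```

```text
saucepan [7, 8] [0.5793 0.1278 4.7688] 0.043
saucepan [7] [0.58   0.1297 4.7705] 0.036
saucepan [8] [0.5783 0.1286 4.7743] 0.04
cover [7, 8] [ 0.5899 -0.0713] 0.106
cover [7] [ 0.5909 -0.0688] 0.128
cover [8] [ 0.5899 -0.0724] 0.072
[ 0.59811533 -0.21495735  0.2231935 ] 11.1167 [ 0.78430284  0.36695796 -0.51851318]
273.2312125868347 273.0649175544298 miss -0.0005788742057505503
273.2312125868347 273.0701669944491 miss -0.0005638441862100378
```

View pics/top3.png

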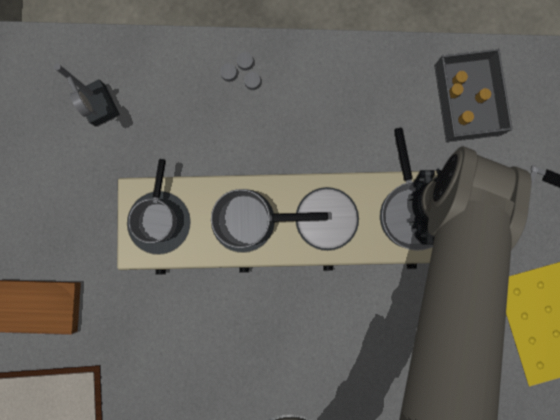

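View pics/scene3.png

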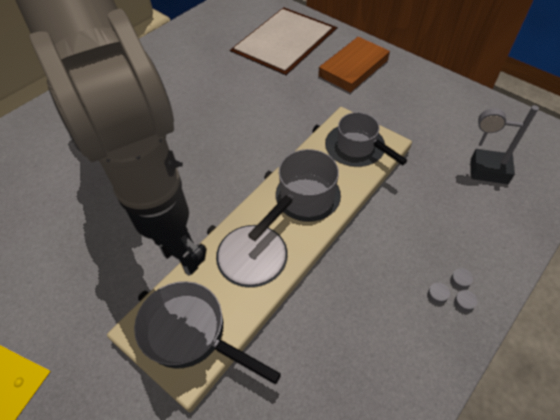

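The handle, from (272,217) to (330,216) in the top view, ends over the cover's centre. The saucepan is on its spot, and the skillet and milk pan have not moved. The arm is clear and touching nothing.

```bash
python3 -c "
from bench import r
print(r.hand_in())"
```

```text
the job is handed in; nothing more can be done
None
```

The saucepan's handle now points over the middle of the cover (off by under 1 mm by camera measurement), with the pan still on its spot, the skillet and milk pan unmoved, the gripper released and clear, and the job handed in at about 11 s.

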